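# Seat the muller in its three-point checking nest

### The arm

A 6-joint arm with a two-finger parallel gripper is mounted at the origin on the work surface; the furniture and walls round the work are solid. World frame = base frame: x ahead of the robot, y to its left, z up, the work surface at z = 0. Lengths are in m, angles in degrees, forces in N, time in s.
With the tool pointing down it reaches from about 0.3 to 0.85 m from the base axis. Payload 4.2 kg.
Tool frame: the origin (TCP) lies midway between the tips of the shut fingers; the grasp point (between the pads) lies 19 mm behind it; z points along the fingers, y is the line along which they close (so a half turn about z gives the same grasp; the last joint's range is limited). The gripper opens to 91 mm and grips with 3 to 60 N. Pads are 32 mm wide; open, the fingers measure 118 mm over their backs; the gripper's body (76 mm by 178 mm) begins 60 mm behind the grasp point.
Start: joints at [72.708, 18.312, 89.639, -0, 72.044, -1.146], TCP at [0.16, 0.552, 0.214] pointing down, gripper open.
Joint ranges: [-177.97, 177.97], [-48.28, 115.42], [12.27, 149.76], [-77.06, 257.06], [2.81, 150.46], [-146.56, 146.56]. Speed limits (degrees/s): [147.25, 147.25, 180, 180, 180, 180].

### API

Orientations are given as [roll, pitch, yaw] about the fixed x, y, z axes, in that order (R = Rz(yaw) Ry(pitch) Rx(roll)).
In Python, from rig import arm gives the robot as it stands.
- The arm moves only by the tool drive_tool, never from a script. Its argument "series" is one flat list of numbers, 7 for each row, row after row: the shift along the tool's x, y, z in m, then the turn, a rotation vector about the tool's x, y, z in degrees, then the opening, from 0 (shut) to 1 (fully open). In form: [tx, ty, tz, wx, wy, wz, fingers, tx, ty, tz, wx, wy, wz, fingers, ...]. A call has 1 to 20 rows; each row is the pose to reach, as a shift and turn from the pose commanded when the call began, along the tool's axes at that moment; what a row does not reach only later rows make up. A row lasts 1/10 s, in which the tool goes at most 50 mm and 8.59 degrees, less where a joint would pass 70% of its speed; a pose out of reach is approached as far as the arm can. A call with a gripper value outside its range is refused whole. The fingers move at their own pace and stop on an object; "squeeze" is the grip in N (left out, the last holds). Time passes only in rows, so rows that repeat a pose let the fingers close. It gives the time, the measured TCP pose, the force, the opening and the grip force at its end, in the units of the state.
- arm.sense(): the state, without advancing time (a new reading comes with each control period).
- arm.get_image(name): name is "side" or "top" or "wrist"; returns a dict with "img" (384x512x3 uint8, red, green, blue), "z_map" (384x512 float32, m along the optical axis (not along the pixel's ray), 0 where there is no reading), "vertical_fov" (degrees; the focal length in pixels is half the picture's height over the tangent of half this angle, whatever the lens; pixels are square), "cx", "cy" (the principal point, pixels), "cam_to_world" (4x4, takes a point from camera to world coordinates). Camera axes: x right, y up, looking along -z (the intrinsics and any distortion apply to the point x, -y, -z); pixel columns grow to the right and rows downward; lengths in m; the calibration is good to about 2 mm. A picture is of the moment at which its call begins.
- arm.job_done(): hands the job in; it is judged then, once.
The state is a dict: "time_s": time; "qpos": joint angles; "qd": joint speeds; "tau": joint torques, N m; "tool_pos": TCP position; "eef_rot": TCP orientation; "wrist_force": force on the tool from outside, world axes, zero at the start; "moment": the same for the moment, N m; "width": finger opening in m; "finger_force": force on a finger pad.
Only numpy, scipy, OpenCV 4.12 (cv2) and the standard library are available. Lean on these libraries where they do the work, as an engineer would, in place of code of your own. Each camera call takes 0.05 s, during which the arm holds its last target. There are 200 camera calls.

### The job

Pick up the pigment muller and stand it upright on the fixture's bare plate, in front of the sprung roller; then slide it along the plate, past the roller, until it sits fully home, touching both fixed ball-nosed screws with the roller bearing on it from behind. Feel for the screws and push gently: while sliding it in, never more than 10 N on a screw or 15 N down on the plate. Keep the muller upright, and do not disturb the bottle, jar and wooden block standing about.

Things in the scene. Friction and masses are not known exactly. Their poses are not given: they have to be found in the camera images.
- muller: Pigment muller, loose, 0.42 to 0.6 kg: round marble foot 66 mm in diameter, straight-sided up to 26 mm, chamfered to 31 mm; upright round wooden handle 28 mm in diameter, straight from 36 to 68 mm above the underside; 76 mm tall in all. Origin: centre of its underside; z up along the handle. The foot slides on the plate with friction 0.3 to 0.5; pressed down or tipped by the hand, it drags.
- plate: Fixed aluminium base plate, 240 (x) x 160 (y) x 12 mm; origin at the centre of its underside. x points the way the muller is slid in. The front part, from x = -120 to -40 mm, is bare; the rear carries a grey U-shaped stop frame, 24 mm high (28 with bolts), open to -x. Inside the frame only the screws and the roller come within 46 mm of the line y = 0.
- front_spot (a point): Point on the plate's top face at plate x = -85 mm, y = 0, its axes those of the plate: a muller centred here stands on the bare front part and touches neither roller nor frame.
- nominal_seat (a point): Point on the plate's top face (x = +20 mm, y = 0): where the seated muller's centre would be with the stop frame at its nominal place. The frame was clamped by hand: square and central in y, but anywhere within 14 mm either way along x. This shift is NOT measured; screws, roller and true seat share it.
- nominal_roller (a point): Rest axis, nominal place, of a free-turning steel roller (6 mm radius, top 24 mm above the plate) on a plunger sprung along plate y: 32 mm before the seat's centre, 16 mm left. Sliding in along y = 0 meets it 67 mm before home and pushes it out to y = 39 mm (0.5 rising to 1.2 N); it then closes in behind. It is too weak to draw the muller home: only a push does.
- nominal_back_screw (a point): Nominal contact point of the back screw, fixed in the frame: steel, ball nose of 6 mm radius, 14 mm above the plate's top, pointing at the seat's centre from +35 deg (about z, from +x towards +y). Rigid. Home means touching this and the side screw.
- nominal_side_screw (a point): Nominal contact point of the side screw, same ball nose and height, pointing at the seat's centre from -65 deg (right side). Rigid. The closed roller keeps the seated muller on both screws with about 1 N.
- white_dropper: Bystander: white dropper bottle, 31 mm wide, 89 mm tall, loose; origin at the centre of its underside.
- colour_jar: Bystander: low open glass jar, 52 mm in diameter, 44 mm tall, loose; origin at the centre of its underside.
- block: Bystander: small wooden offcut 30 x 55 x 14 mm, loose; origin at the centre of its underside.
There are look-alikes about, which are no part of the job. Leave any green or red look-alike of the muller alone.

How it is judged (in metres and radians):
On the way:
1. the muller stands on the bare front part of the plate, before the roller (x of muller in the frame of plate between -0.12 and -0.055 m and y of muller in the frame of plate between -0.045 and 0.045 m and contact force between muller and plate above 0.5 N and angle between muller's own z axis and vertical below 0.06 rad), for 0.1 s.
At the end, for the whole second after the job is handed in: The muller stands on the plate, upright within 0.04 rad, still (under 10 mm/s), pressing on both screws (over 0.05 N each) and on the roller (over 0.3 N) behind it (contact force between muller and screw_back above 0.05 N and contact force between muller and screw_side above 0.05 N and contact force between muller and roller above 0.3 N and x of muller in the frame of plate above -0.005 m and contact force between muller and plate above 0.5 N and angle between muller's own z axis and vertical below 0.04 rad and linear speed of muller below 0.01 m/s); the robot touches nothing.
It fails at once if a screw is pressed with more than 10 N, or, once the muller has been slid off the bare front part, the plate with more than 15 N (setting down in front is free of this) (contact force between anything else and screw_back above 10 N or contact force between anything else and screw_side above 10 N or (contact force between anything else and plate above 15 N and x of muller in the frame of plate above -0.05 m and y of muller in the frame of plate between -0.06 and 0.06 m)).
It fails at once if the muller tips by more than 0.3 rad (angle between muller's own z axis and vertical above 0.3 rad).
It fails at once if the bottle, jar or block is moved by more than 15 mm (distance of any of white_dropper, colour_jar, block from where it was at the start of the episode above 0.015 m).
It also fails if it takes over 72 s, if anything falls off the work surface, if the arm or the gripper's body presses on something with over 40 N, if the wrist force passes 120 N, or if a joint passes its speed limit or range.

## Working session

There is one attempt and no reset: what is moved stays moved. The work goes in short steps, Python scripts to look and compute and a tool call to move; the robot and the scene stay as the last step left them, time stands still between calls to the robot, and variables do not carry over. Pictures are saved under pics/ and viewed, at most 10 in all, crops included, and the job is handed in when it is done.

Besides the shell and the picture viewer there is one more tool, called after "Request:" as name(argument=value, ...) on one line, values as JSON. drive_tool: Moves the arm, as the interface text tells. Its arguments: {"type":"object","properties":{"series":{"type":"array"},"squeeze":{"type":"number"}},"required":["series"]}

```bash
mkdir -p pics
cat > h.py <<'E'
import numpy as np, cv2
from rig import arm
def grab(n,tag):
    d=arm.get_image(n); np.savez(f'pics/{tag}.npz',**{k:np.array(v) for k,v in d.items()})
    cv2.imwrite(f'pics/{tag}.png',d['img'][:,:,::-1]); return d
def load(tag): return dict(np.load(f'pics/{tag}.npz'))
def cloud(d):
    z=d['z_map']; f=192/np.tan(np.radians(float(d['vertical_fov'])/2))
    v,u=np.mgrid[:384,:512]
    p=np.stack([(u-d['cx'])/f*z,-(v-d['cy'])/f*z,-z,np.ones_like(z)],-1)
    return (p@np.array(d['cam_to_world']).T)[...,:3]
E
python3 - <<'E'
from h import *
ds=[grab(n,n+'0') for n in('top','side')]
for d in ds: print({k:v for k,v in d.items() if k not in('img','z_map')}, (d['z_map']==0).mean())
print(arm.sense())
cv2.imwrite('pics/both.png',cv2.resize(np.vstack([d['img'][:,:,::-1] for d in ds]),(400,600)))
E
```

```text
{'vertical_fov': 47.31438846184911, 'cx': 252.48597287197575, 'cy': 192.8568451929911, 'cam_to_world': array([[-0.00649792,  0.98160341, -0.19082068,  0.30862888],
       [-0.999861  , -0.00930781, -0.01383266, -0.11132566],
       [-0.01535431,  0.19070427,  0.98152744,  1.10662583],
       [ 0.        ,  0.        ,  0.        ,  1.        ]])} 0.0041656494140625
{'vertical_fov': 47.973806860965595, 'cx': 256.6286730983652, 'cy': 190.86089303483948, 'cam_to_world': array([[ 0.89159472,  0.18888546, -0.41155941,  0.09393931],
       [-0.45282261,  0.36537401, -0.81329793, -0.89926105],
       [-0.00324704,  0.91149554,  0.41129714,  0.48186986],
       [ 0.        ,  0.        ,  0.        ,  1.        ]])} 0.004206339518229167
{'time_s': 0.1, 'qpos': array([ 7.27089909e+01,  1.83470707e+01,  8.96979383e+01,  1.16423829e-04,
        7.20444950e+01, -1.14539395e+00]), 'qd': array([ 0.09071319, -0.0040142 , -0.08909958, -0.03073142,  0.03964775,
       -0.03912787]), 'tau': array([ 1.21370613e-03, -4.13332522e+01, -2.32507181e+01,  7.28710229e-02,
        4.21499158e-02, -4.57585304e-05]), 'tool_pos': array([0.15975737, 0.55189891, 0.21322347]), 'eef_rot': array([-1.79910516e+02, -1.89982212e-03,  1.63854347e+02]), 'wrist_force': array([-0.1091364 , -0.27884993,  0.20844047]), 'moment': array([-0.00810678,  0.00379429, -0.00209425]), 'finger_force': 0.0, 'width': 0.0909418284545477}
```

View pics/top0.png

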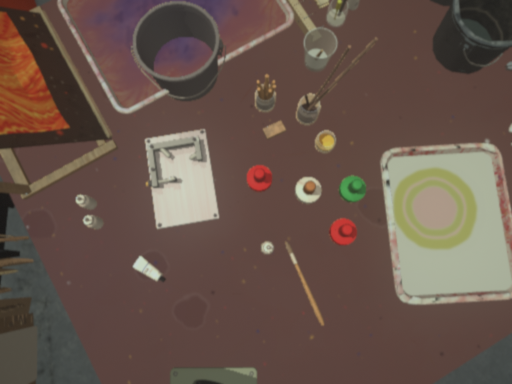

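View pics/side0.png

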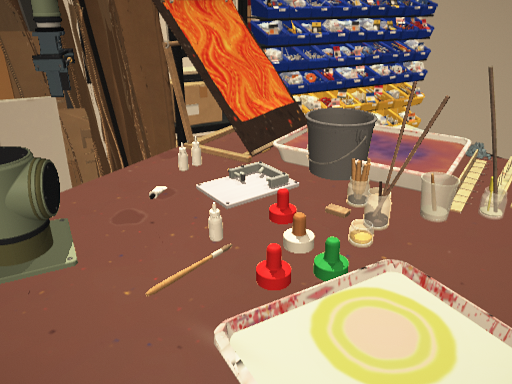

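The top view shows four muller-like items: white foot with wooden handle (308,189), red (259,177), red (343,231) and green (352,188). The white one with the wooden handle fits the description. The plate is at cols 147-217, rows 130-227, with the frame at its upper end. I'll confirm with a crop.

Run:
```python
from h import *
d=load('top0'); im=d['img'][:,:,::-1]
a=cv2.resize(im[120:240,140:230],None,fx=5,fy=5,interpolation=cv2.INTER_CUBIC)
b=cv2.resize(im[150:240,285:340],(330,540),interpolation=cv2.INTER_CUBIC); b=cv2.copyMakeBorder(b,0,60,0,0,0)
cv2.imwrite('pics/crop1.png',np.hstack([a,b]))
c=cloud(d); g=np.round(c*1000).astype(int)
for u,v in[(308,187),(300,192),(267,247),(325,141),(274,129),(259,177),(180,200),(190,215),(352,188)]: print(u,v,g[v,u])
s=cloud(load('side0'));
```

```text
308 187 [ 522 -230   76]
300 192 [ 519 -215   29]
267 247 [ 379 -130   85]
325 141 [ 655 -284   19]
274 129 [ 690 -153   16]
259 177 [ 550 -113   69]
180 200 [505  89  10]
190 215 [466  62  12]
352 188 [ 521 -337   66]
```

View pics/crop1.png

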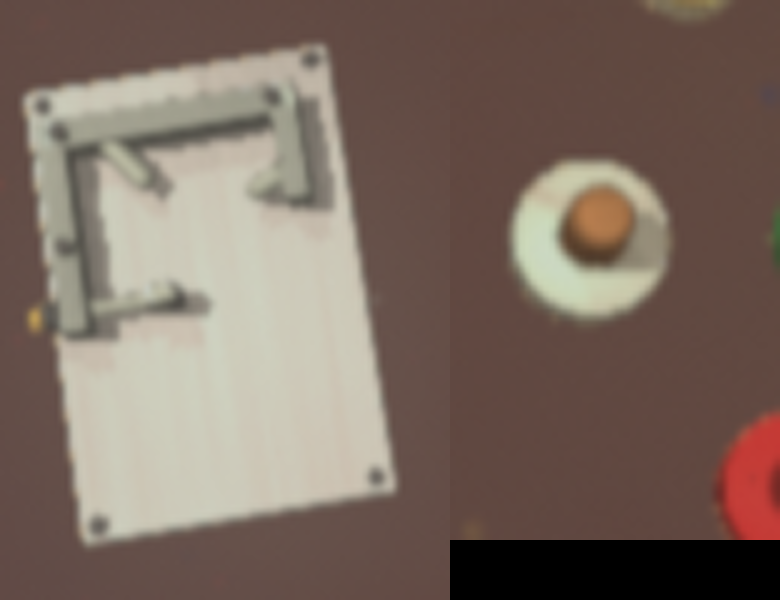

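The crop confirms the muller: pale marble foot with brown handle. The plate has its back screw upper left, side screw right, and roller left at about crop (170,295). Next I'll measure poses.

Run:
```python
from h import *
from scipy.optimize import least_squares
def circ(p,r):
    s=least_squares(lambda q:np.hypot(*(p-q).T)-r,p.mean(0),loss='soft_l1',f_scale=.002); return s.x*1000
for t in('top0','side0'):
    d=load(t);c=cloud(d);hsv=cv2.cvtColor(d['img'],cv2.COLOR_RGB2HSV)
    # muller
    near=np.hypot(c[...,0]-.518,c[...,1]+.23)<.05
    Z=c[...,2]
    cap=near&(Z>.070)&(Z<.085); han=near&(Z>.04)&(Z<.066); foot=near&(Z>.008)&(Z<.024); rim=near&(Z>.026)&(Z<.036)
    print(t,'cap',np.median(c[cap],0)*1000,cap.sum(),'handle',han.sum(),circ(c[han][:,:2],.014),'foot',foot.sum(),circ(c[foot][:,:2],.033), 'top', np.percentile(c[cap][:,2],90)*1000)
    m=(Z>.006)&(Z<.05)&(c[...,0]>.38)&(c[...,0]<.75)&(c[...,1]>-.05)&(c[...,1]<.22)&(hsv[...,1]<70)
    n,l,st,_=cv2.connectedComponentsWithStats(m.astype(np.uint8)); k=1+np.argmax(st[1:,4]); m=l==k
    p=c[m]; fl=p[(p[:,2]<.019)]
    r=cv2.minAreaRect((fl[:,:2]*1000).astype(np.float32)); print('plate',r,np.median(fl[:,2]))
    # silhouette corners
    cs,_=cv2.findContours(m.astype(np.uint8),0,1); rr=cv2.approxPolyDP(max(cs,key=len),6,True); print(rr[:,0].tolist())
# wide surface check
```

```text
top0 cap [ 527.03051414 -235.00121899   74.09701016] 88 handle 25 [ 527.80341233 -236.20027072] foot 42 [ 527.96208642 -236.00466011] top 77.59907771530558
plate ((566.06884765625, 89.20861053466797), (244.01441955566406, 162.8669891357422), 9.500414848327637) 0.012567954321379693
[[204, 129], [144, 138], [157, 228], [218, 217]]
side0 cap [ 525.0200794  -240.31114715   73.70258308] 69 handle 144 [ 527.82473905 -234.92462957] foot 201 [ 527.91865054 -234.82816546] top 75.4427844464148
plate ((563.064697265625, 85.9813232421875), (238.13064575195312, 164.00970458984375), 9.608275413513184) 0.012588782654774533
[[298, 182], [260, 161], [196, 186], [229, 206]]
```

Request:
drive_tool(series=[-0.03,-0.034,0,0,0,3.5,1,-0.06,-0.068,0,0,0,7,0.7,-0.09,-0.103,0.001,0,0,10,0.7,-0.12,-0.137,0.002,0,0,13.5,0.7,-0.15,-0.171,0.003,0,0,17,0.7,-0.18,-0.206,0.004,0,0,20,0.7,-0.21,-0.24,0.005,0,0,23.5,0.7,-0.24,-0.274,0.006,0,0,27,0.7,-0.27,-0.308,0.007,0,0,30,0.7,-0.3,-0.343,0.008,0,0,33.5,0.7,-0.33,-0.377,0.009,0,0,37,0.7,-0.36,-0.411,0.01,0,0,40,0.7,-0.39,-0.445,0.01,0,0,43.5,0.7,-0.42,-0.48,0.011,0,0,47,0.7,-0.45,-0.514,0.012,0,0,50,0.7,-0.48,-0.548,0.012,0,0,54,0.7,-0.51,-0.583,0.013,0,0,57,0.7,-0.54,-0.617,0.014,0,0,61,0.7,-0.5725,-0.654,0.014,0,0,64.35,0.7,-0.5725,-0.654,0.014,0,0,64.35,0.7])

```text
time_s: 2.1
tool_pos: [0.5298, -0.24, 0.1986]
eef_rot: [180.0, 0.1, 99.2]
wrist_force: [-0.1, 0.7, 0.1]
width: 0.0641
finger_force: 0.0
```

Run:
```python
from h import *
from scipy.optimize import least_squares
d=grab('wrist','w1');c=cloud(d);Z=c[...,2]
s=arm.sense();print(s['time_s'],s['tool_pos'],s['eef_rot'],s['width'],s['wrist_force'])
near=np.hypot(c[...,0]-.528,c[...,1]+.2355)<.05
for a,b,r in((.072,.082,0),(.04,.066,.014),(.006,.024,.033)):
    p=c[near&(Z>a)&(Z<b)][:,:2]
    if len(p)<8: print(a,len(p));continue
    if r: print(a,len(p),least_squares(lambda q:np.hypot(*(p-q).T)-r,p.mean(0)).x)
    else: print(a,len(p),p.mean(0),(p.max(0)+p.min(0))/2)
```

```text
2.15 [ 0.52830532 -0.23722526  0.19861053] [-1.79928721e+02 -5.06668968e-02  9.93321656e+01] 0.06385780811847402 [0.06068296 0.52255191 0.04522261]
0.072 508 [ 0.52765339 -0.23441828] [ 0.52773012 -0.23513151]
0.04 115 [ 0.52775427 -0.23560979]
0.006 73 [ 0.52784172 -0.23558486]
```

View pics/w1.png

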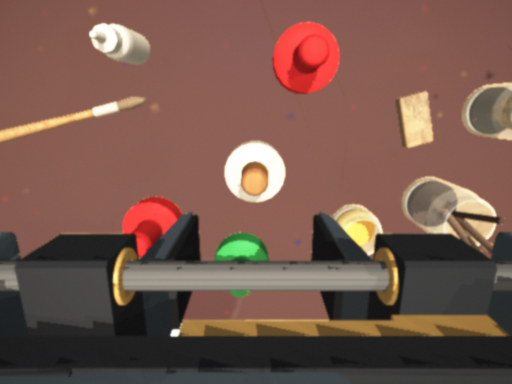

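The wrist view shows the white muller with wooden handle between the finger lines at (255,178), with the pose confirmed at (0.528, -0.2355). Going down to grip.

Request:
drive_tool(series=[0,0,0.03,0,0,0,0.7,0,0,0.06,0,0,0,0.7,0,0,0.09,0,0,0,0.7,0,0,0.115,0,0,0,0.7,0,0,0.135,0,0,0,0.7,0,0,0.15,0,0,0,0.7,0,0,0.158,0,0,0,0.7,0,0,0.163,0,0,0,0.7,0,0,0.163,0,0,0,0.7,0,0,0.163,0,0,0,0,0,0,0.163,0,0,0,0,0,0,0.163,0,0,0,0,0,0,0.163,0,0,0,0,0,0,0.163,0,0,0,0,0,0,0.163,0,0,0,0,0,0,0.163,0,0,0,0], squeeze=15)

```text
time_s: 3.75
tool_pos: [0.5279, -0.2352, 0.0371]
eef_rot: [180.0, 0.0, 99.5]
wrist_force: [-0.3, 0.3, 2.7]
width: 0.0271
finger_force: 15.0
```

Request:
drive_tool(series=[0,0,-0.008,0,0,0,0,0,0,-0.025,0,0,0,0,0,0,-0.05,0,0,0,0,0,0,-0.075,0,0,0,0,0,0,-0.095,0,0,0,0,0.007,0,-0.1,0,0,0,0,0.025,0,-0.1,0,0,0,0,0.05,0.001,-0.1,0,0,0,0,0.08,0.001,-0.1,0,0,0,0,0.11,0.002,-0.1,0,0,0,0,0.14,0.002,-0.1,0,0,0,0,0.17,0.002,-0.1,0,0,0,0,0.2,0.003,-0.1,0,0,0,0,0.23,0.003,-0.1,0,0,0,0,0.26,0.004,-0.1,0,0,0,0,0.285,0.004,-0.1,0,0,0,0,0.302,0.004,-0.1,0,0,0,0,0.31,0.004,-0.1,0,0,0,0,0.3125,0.0045,-0.1,0,0,0,0,0.3125,0.0045,-0.1,0,0,0,0])

```text
time_s: 5.75
tool_pos: [0.4802, 0.074, 0.1364]
eef_rot: [-179.9, 0.0, 99.5]
wrist_force: [-0.8, -0.0, -4.2]
width: 0.0272
finger_force: 15.0
```

Run:
```python
from h import *
d=grab('side','s2'); e=grab('top','t2');
s=arm.sense();print(s['time_s'],s['tool_pos'],s['eef_rot'],s['width'],s['wrist_force'],s['moment'])
cv2.imwrite('pics/v2.png',np.hstack([cv2.resize(d['img'][90:240,150:350,::-1],(600,450)),cv2.resize(e['img'][120:240,150:200,::-1],(188,450))]))
```

```text
5.85 [0.48064298 0.07334038 0.13666886] [-1.79967807e+02  1.29148186e-02  9.94719312e+01] 0.02729412465580717 [-0.26237538 -0.64751098 -4.80175123] [-0.05976873  0.02650489 -0.04444572]
```

View pics/v2.png

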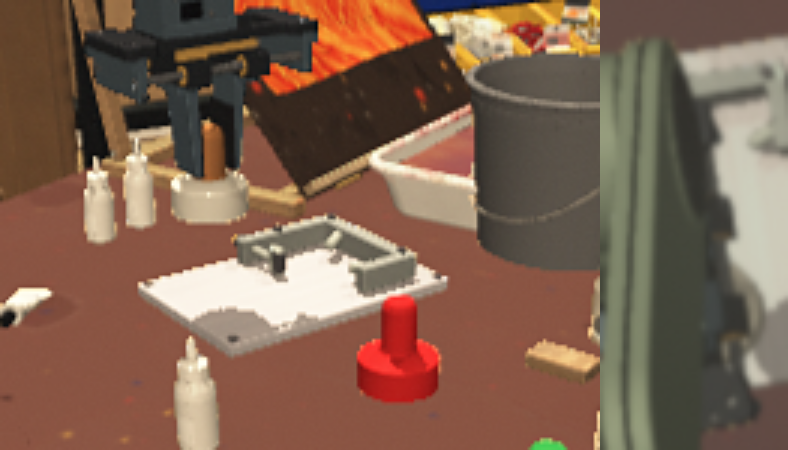

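The muller hangs upright in the grip over the plate's front. Lowering it.

Request:
drive_tool(series=[0,0,0.01,0,0,0,0,0,0,0.03,0,0,0,0,0,0,0.05,0,0,0,0,0,0,0.067,0,0,0,0,0,0,0.077,0,0,0,0,0,0,0.082,0,0,0,0,0,0,0.084,0,0,0,0,0,0,0.085,0,0,0,0,0,0,0.0855,0,0,0,0,0,0,0.086,0,0,0,0,0,0,0.0865,0,0,0,0])

```text
time_s: 6.95
tool_pos: [0.4811, 0.074, 0.0508]
eef_rot: [179.9, -0.0, 99.5]
wrist_force: [-0.1, 0.5, -5.5]
width: 0.0272
finger_force: 15.0
```

Request:
drive_tool(series=[0,0,0.0005,0,0,0,0,0,0,0.001,0,0,0,0,0,0,0.0015,0,0,0,0,0,0,0.0015,0,0,0,0])

```text
time_s: 7.35
tool_pos: [0.4808, 0.0739, 0.0492]
eef_rot: [180.0, -0.0, 99.5]
wrist_force: [-0.7, 0.1, -3.2]
width: 0.0275
finger_force: 15.0
```

Request:
drive_tool(series=[0,0,0.0004,0,0,0,0,0,0,0.0004,0,0,0,0,0,0,0.0004,0,0,0,0.45,0,0,0.0004,0,0,0,0.45,0,0,0.0004,0,0,0,0.45,0,0,0.0004,0,0,0,0.45,0,0,0.0004,0,0,0,0.45])

```text
time_s: 8.05
tool_pos: [0.4809, 0.0739, 0.0485]
eef_rot: [180.0, -0.0, 99.5]
wrist_force: [0.7, 0.6, 0.2]
width: 0.0412
finger_force: 0.0
```

Run:
```python
from h import *
from scipy.optimize import least_squares
s=arm.sense();print(s['time_s'],s['tool_pos'],s['eef_rot'],s['width'],s['wrist_force'])
d=grab('side','s3');c=cloud(d);Z=c[...,2]
near=np.hypot(c[...,0]-.481,c[...,1]-.074)<.045
hsv=cv2.cvtColor(d['img'],cv2.COLOR_RGB2HSV)
p=c[near&(Z>.018)&(Z<.036)][:,:2]
print(len(p),least_squares(lambda q:np.hypot(*(p-q).T)-.033,p.mean(0),loss='soft_l1',f_scale=.002).x)
# plate edge lines/frame from initial clouds in plate coords
a=np.radians(9.5);X=np.array([np.cos(a),np.sin(a)]);Y=np.array([-X[1],X[0]])
for t in('top0','side0'):
    c=cloud(load(t));q=(c[...,:2]-[.5645,.0876]);px=q@X*1000;py=q@Y*1000;z=c[...,2]*1000
    m=(z>30)&(z<42)&(abs(px)<125)&(abs(py)<85)
    print(t,'frame x',np.percentile(px[m],[1,5,50,95,99]),'y',np.percentile(py[m],[1,5,95,99]),m.sum())
    for nm,mm in(('roller',m&(py>5)&(py<40)&(px<10)),('side',m&(py<-12)&(py>-40)&(px>-20)&(px<45))): print(nm,mm.sum(),np.percentile(px[mm],[5,50,95]) if mm.any() else 0,np.percentile(py[mm],[5,50,95]) if mm.any() else 0)
```

```text
8.05 [0.48090547 0.07392267 0.04849113] [ 1.79989343e+02 -4.88176856e-03  9.95056676e+01] 0.04119357099826631 [0.71435486 0.63529279 0.21306247]
163 [0.48108318 0.07404911]
top0 frame x [-12.73688258  -7.27718379  70.63112068  93.03549047  94.75254486] y [-61.45429905 -58.18952861  70.70163591  79.11844333] 764
roller 34 [-9.34104724 -5.66276724 -0.58076581] [11.38002294 20.92696421 35.7167751 ]
side 5 [40.52171099 43.51894172 44.11755006] [-37.96044751 -35.46180349 -31.13353439]
side0 frame x [-14.54907665  -8.82067123  64.19900695  90.75008094  94.21205492] y [-63.13244697 -61.49482783  67.89257567  71.86386391] 383
roller 27 [-10.67163417  -7.64885164  -1.07987196] [ 9.85671437 14.88822354 28.11911968]
side 3 [38.98700505 42.6597653  44.23936374] [-38.49151967 -35.70954117 -33.73430963]
```

The muller stands at (0.481, 0.074), as planned. Regrip lightly and slide.

Request:
drive_tool(series=[0,0,0,0,0,0,0,0,0,0,0,0,0,0,0,0,0,0,0,0,0,0,0,0,0,0,0,0,0,0,0,0,0,0,0,0,0.002,0,0,0,0,0,0,0.006,0,0,0,0,0,0,0.011,0,0,0,0,0,0,0.016,0,0,0,0,0,0,0.021,0,0,0,0,0,0,0.026,0,0,0,0,0,0,0.03,0,0,0,0,0,0,0.03,0,0,0,0], squeeze=6)

```text
invalid input
```

Request:
drive_tool(series=[0,0,0,0,0,0,0,0,0,0,0,0,0,0,0,0,0,0,0,0,0,0,0,0,0,0,0,0,0,0.002,0,0,0,0,0,0,0.006,0,0,0,0,0,0,0.011,0,0,0,0,0,0,0.016,0,0,0,0,0,0,0.021,0,0,0,0,0,0,0.026,0,0,0,0,0,0,0.03,0,0,0,0,0,0,0.03,0,0,0,0,0], squeeze=6)

```text
time_s: 9.3
tool_pos: [0.5116, 0.0791, 0.0484]
eef_rot: [179.9, -0.0, 99.5]
wrist_force: [-1.1, 0.1, 0.6]
width: 0.0275
finger_force: 6.0
```

Request:
drive_tool(series=[0,0.004,0,0,0,0,0,0,0.009,0,0,0,0,0,0,0.014,0,0,0,0,0,0,0.019,0,0,0,0,0,0,0.024,0,0,0,0,0,0,0.029,0,0,0,0,0,0,0.034,0,0,0,0,0,0,0.039,0,0,0,0,0,0,0.044,0,0,0,0,0,0,0.048,0,0,0,0,0,0,0.05,0,0,0,0,0,0,0.05,0,0,0,0,0])

```text
time_s: 10.5
tool_pos: [0.5605, 0.0871, 0.0485]
eef_rot: [179.9, 0.0, 99.5]
wrist_force: [-1.6, -1.6, 0.1]
width: 0.0271
finger_force: 6.0
```

Request:
drive_tool(series=[0,0.002,0,0,0,0,0,0,0.004,0,0,0,0,0,0,0.006,0,0,0,0,0,0,0.008,0,0,0,0,0,0,0.008,0,0,0,0,0])

```text
time_s: 11.0
tool_pos: [0.5686, 0.0887, 0.0485]
eef_rot: [179.9, -0.0, 99.5]
wrist_force: [-0.5, -1.1, -0.6]
width: 0.0275
finger_force: 6.0
```

Run:
```python
from h import *
s=arm.sense();print(s['time_s'],s['tool_pos'],s['wrist_force'],s['moment'])
d=grab('side','s4')
cv2.imwrite('pics/v4.png',cv2.resize(d['img'][140:215,190:310,::-1],(800,500),interpolation=cv2.INTER_CUBIC))
```

```text
11.0 [0.56864084 0.08865168 0.04849257] [-0.51640052 -1.14843832 -0.6121098 ] [-0.27240809  0.20377536  0.00164876]
```

View pics/v4.png

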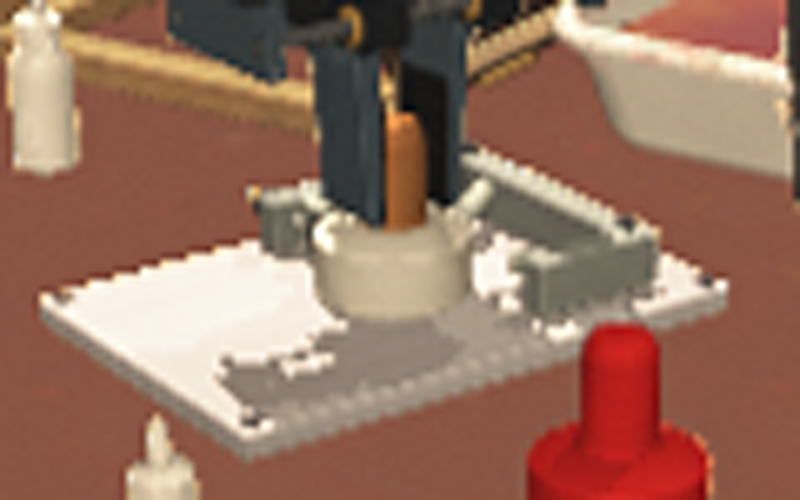

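The muller is upright with the roller pressed out beside it at (320,230). The back screw (480,200) still has a gap. Continuing gently.

Request:
drive_tool(series=[0,0.001,0,0,0,0,0,0,0.002,0,0,0,0,0,0,0.003,0,0,0,0,0,0,0.004,0,0,0,0,0,0,0.005,0,0,0,0,0,0,0.006,0,0,0,0,0])

```text
time_s: 11.65
tool_pos: [0.5736, 0.0894, 0.0485]
eef_rot: [180.0, -0.0, 99.5]
wrist_force: [-2.1, -2.3, 0.1]
width: 0.0272
finger_force: 6.0
```

Request:
drive_tool(series=[0,0.001,0,0,0,0,0,0,0.002,0,0,0,0,0,0,0.003,0,0,0,0,0,0,0.004,0,0,0,0,0])

```text
time_s: 12.05
tool_pos: [0.5775, 0.0901, 0.0485]
eef_rot: [-180.0, -0.0, 99.5]
wrist_force: [-1.8, -2.1, -1.0]
width: 0.0274
finger_force: 6.0
```

Request:
drive_tool(series=[0,0.001,0,0,0,0,0,0,0.002,0,0,0,0,0,0,0.003,0,0,0,0,0])

```text
time_s: 12.35
tool_pos: [0.5807, 0.0907, 0.0485]
eef_rot: [180.0, -0.0, 99.5]
wrist_force: [-0.5, -0.8, -2.1]
width: 0.0273
finger_force: 6.0
```

Request:
drive_tool(series=[0,0.001,0,0,0,0,0,0,0.002,0,0,0,0,0])

```text
time_s: 12.55
tool_pos: [0.5826, 0.091, 0.0485]
eef_rot: [180.0, -0.0, 99.5]
wrist_force: [-1.4, -1.6, -2.5]
width: 0.0277
finger_force: 6.0
```

Request:
drive_tool(series=[0,0.001,0,0,0,0,0,0,0.002,0,0,0,0,0])

```text
time_s: 12.75
tool_pos: [0.5845, 0.0913, 0.0485]
eef_rot: [180.0, -0.0, 99.5]
wrist_force: [-0.6, -0.7, -2.0]
width: 0.0275
finger_force: 6.0
```

Request:
drive_tool(series=[0,0.001,0,0,0,0,0,0,0.002,0,0,0,0,0])

```text
time_s: 12.95
tool_pos: [0.5864, 0.0916, 0.0485]
eef_rot: [-180.0, -0.0, 99.5]
wrist_force: [-0.7, -0.8, -2.4]
width: 0.0276
finger_force: 6.0
```

Request:
drive_tool(series=[0,0.001,0,0,0,0,0,0,0.0015,0,0,0,0,0])

```text
time_s: 13.15
tool_pos: [0.588, 0.0918, 0.0485]
eef_rot: [180.0, -0.0, 99.5]
wrist_force: [-0.7, -0.7, -2.0]
width: 0.0277
finger_force: 6.0
```

Run:
```python
from h import *
s=arm.sense();print(s['time_s'],s['tool_pos'],s['wrist_force'],s['moment'])
d=grab('side','s5'); e=grab('wrist','w5')
cv2.imwrite('pics/v5.png',np.hstack([cv2.resize(d['img'][145:205,220:300,::-1],(480,360),interpolation=cv2.INTER_CUBIC),cv2.resize(e['img'][:,100:410,::-1],(300,360))]))
```

```text
13.15 [0.58796908 0.09184726 0.04853323] [-0.69702906 -0.73945322 -2.04200061] [-0.2200464   0.18228386 -0.00118325]
```

View pics/v5.png

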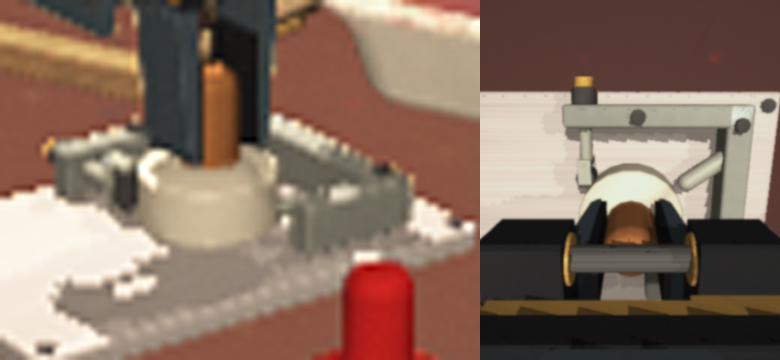

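The wrist view shows the roller at (587,172) closing in behind the foot and the back-screw tip (683,187) almost at the rim. Half-millimetre steps from here.

Request:
drive_tool(series=[0,0.0005,0,0,0,0,0,0,0.001,0,0,0,0,0])

```text
time_s: 13.45
tool_pos: [0.5887, 0.092, 0.0485]
eef_rot: [-180.0, -0.0, 99.5]
wrist_force: [-0.0, -1.1, -1.4]
width: 0.0274
finger_force: 6.0
```

Request:
drive_tool(series=[0,0.0005,0,0,0,0,0,0,0.001,0,0,0,0,0])

```text
time_s: 13.65
tool_pos: [0.5898, 0.0921, 0.0485]
eef_rot: [-180.0, -0.0, 99.5]
wrist_force: [-0.4, -1.3, -2.1]
width: 0.0273
finger_force: 6.0
```

Request:
drive_tool(series=[0,0.0005,0,0,0,0,0,0,0.001,0,0,0,0,0])

```text
time_s: 13.85
tool_pos: [0.5909, 0.0924, 0.0485]
eef_rot: [180.0, -0.0, 99.5]
wrist_force: [-0.8, -0.9, -3.1]
width: 0.0275
finger_force: 6.0
```

Request:
drive_tool(series=[0,0.0005,0,0,0,0,0,0,0.001,0,0,0,0,0])

```text
time_s: 14.05
tool_pos: [0.5921, 0.0925, 0.0485]
eef_rot: [180.0, -0.0, 99.5]
wrist_force: [0.6, -1.4, -2.8]
width: 0.0273
finger_force: 6.0
```

Request:
drive_tool(series=[0,0.0005,0,0,0,0,0,0,0.001,0,0,0,0,0])

```text
time_s: 14.25
tool_pos: [0.5926, 0.0926, 0.0485]
eef_rot: [-180.0, -0.0, 99.5]
wrist_force: [-1.1, -0.4, -1.8]
width: 0.0276
finger_force: 6.0
```

Request:
drive_tool(series=[0,0.0005,0,0,0,0,0,0,0.001,0,0,0,0,0])

```text
time_s: 14.45
tool_pos: [0.5929, 0.0928, 0.0485]
eef_rot: [-179.9, -0.0, 99.5]
wrist_force: [-3.6, -0.8, -0.7]
width: 0.0272
finger_force: 6.0
```

Request:
drive_tool(series=[0,0.0005,0,0,0,0,0,0,0.0005,0,0,0,0,0])

```text
time_s: 14.65
tool_pos: [0.593, 0.0928, 0.0485]
eef_rot: [-179.9, -0.0, 99.5]
wrist_force: [-5.7, -0.8, 0.8]
width: 0.0278
finger_force: 6.0
```

Request:
drive_tool(series=[0,0.0005,0,0,0,0,0,0,0.0005,0,0,0,0,0])

```text
time_s: 14.85
tool_pos: [0.5932, 0.0928, 0.0485]
eef_rot: [-179.8, -0.0, 99.5]
wrist_force: [-5.2, -1.4, 2.3]
width: 0.0275
finger_force: 6.0
```

Both axes show firm contact (about 5.5 N along x, about 0 along plate y, so both screws are probably loaded). I'll open slightly so the muller is free, then nudge it with the rear finger only.

Request:
drive_tool(series=[0,0,0,0,0,0,0.4,0,0,0,0,0,0,0.4,0,0,0,0,0,0,0.4,0,0,0,0,0,0,0.4,0,0,0,0,0,0,0.4])

```text
time_s: 15.35
tool_pos: [0.5952, 0.0931, 0.0487]
eef_rot: [179.9, -0.0, 99.5]
wrist_force: [-0.0, 0.7, -0.4]
width: 0.0364
finger_force: 0.0
```

Request:
drive_tool(series=[0,0.001,0,0,0,0,0.4,0,0.0015,0,0,0,0,0.4,0,0.002,0,0,0,0,0.4,0,0.002,0,0,0,0,0.4])

```text
time_s: 15.75
tool_pos: [0.5968, 0.0933, 0.0485]
eef_rot: [180.0, -0.0, 99.5]
wrist_force: [-0.6, 0.7, -0.1]
width: 0.0363
finger_force: 0.0
```

Request:
drive_tool(series=[0,0.0005,0,0,0,0,0.4,0,0.0005,0,0,0,0,0.4])

```text
time_s: 15.95
tool_pos: [0.5972, 0.0934, 0.0485]
eef_rot: [-180.0, -0.0, 99.5]
wrist_force: [0.3, -0.1, 0.5]
width: 0.0363
finger_force: 0.0
```

Request:
drive_tool(series=[0,0.0005,0,0,0,0,0.4,0,0.0005,0,0,0,0,0.4])

```text
time_s: 16.15
tool_pos: [0.5973, 0.0934, 0.0485]
eef_rot: [-180.0, -0.0, 99.5]
wrist_force: [-1.4, -0.0, 0.8]
width: 0.0369
finger_force: 0.5
```

Request:
drive_tool(series=[0,0.0005,0,0,0,0,0.4,0,0.0005,0,0,0,0,0.4])

```text
time_s: 16.35
tool_pos: [0.5974, 0.0934, 0.0484]
eef_rot: [-179.9, -0.0, 99.5]
wrist_force: [-3.3, -0.4, 1.6]
width: 0.0365
finger_force: 1.4
```

Request:
drive_tool(series=[0,0.0005,0,0,0,0,0.4,0,0.0005,0,0,0,0,0.4])

```text
time_s: 16.55
tool_pos: [0.5974, 0.0934, 0.0484]
eef_rot: [-179.8, -0.0, 99.5]
wrist_force: [-5.5, -1.0, 3.6]
width: 0.0366
finger_force: 2.7
```

Request:
drive_tool(series=[0,-0.0005,0,0,0,0,0.4,0,-0.001,0,0,0,0,0.4,0,-0.0015,0,0,0,0,0.4,0,-0.002,0,0,0,0,0.4,0,-0.003,0,0,0,0,0.4,0,-0.004,0,0,0,0,0.4,0,-0.0045,0,0,0,0,0.5,0,-0.005,0,0,0,0,0.5,0,-0.005,0,0,0,0,0.5])

```text
time_s: 17.45
tool_pos: [0.5939, 0.0928, 0.0486]
eef_rot: [180.0, -0.0, 99.5]
wrist_force: [0.8, -0.5, -0.3]
width: 0.0456
finger_force: 0.0
```

Run:
```python
from h import *
s=arm.sense();print(s['time_s'],s['tool_pos'],s['wrist_force'],s['width'])
d=grab('side','s6'); e=grab('wrist','w6')
cv2.imwrite('pics/v6.png',np.hstack([cv2.resize(d['img'][145:205,220:300,::-1],(400,300),interpolation=cv2.INTER_CUBIC),cv2.resize(e['img'][90:290,190:410,::-1],(400,364),interpolation=cv2.INTER_CUBIC)[:300]]))
for t in('s5','s6'):
    c=cloud(load(t));Z=c[...,2]
    from scipy.optimize import least_squares
    n=np.hypot(c[...,0]-.593,c[...,1]-.092)<.036
    p=c[n&(Z>.02)&(Z<.036)][:,:2]; print(t,len(p),least_squares(lambda q:np.hypot(*(p-q).T)-.033,p.mean(0),loss='soft_l1',f_scale=.002).x)
```

```text
17.45 [0.59391161 0.09284956 0.04860987] [ 0.84080402 -0.49782871 -0.34330643] 0.045638474043860205
s5 82 [0.58993867 0.09274029]
s6 131 [0.59322151 0.09338003]
```

View pics/v6.png

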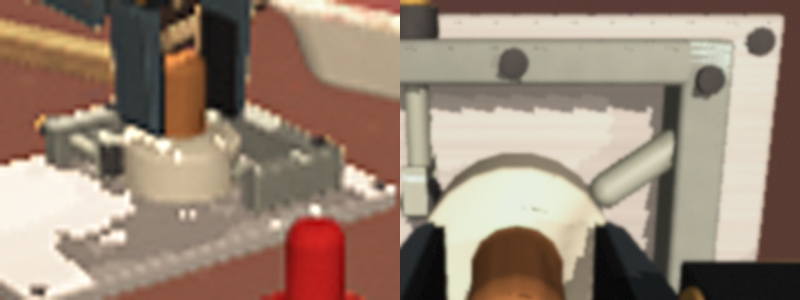

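The muller is upright, with the back screw touching the rim at crop (605,190) and the roller behind it at left. The lateral force balance under the push needs the side screw to be loaded as well. Lifting clear.

Request:
drive_tool(series=[0,0,-0.005,0,0,0,0.5,0,0,-0.015,0,0,0,0.5,0,0,-0.03,0,0,0,0.5,0,0,-0.05,0,0,0,0.5,0,0,-0.08,0,0,0,0.5,0,0,-0.11,0,0,0,0.5,0,0,-0.14,0,0,0,0.5,-0.05,-0.05,-0.15,0,0,0,0.5,-0.08,-0.08,-0.15,0,0,0,0.5,-0.08,-0.08,-0.15,0,0,0,0.5,-0.08,-0.08,-0.15,0,0,0,0.5])

```text
time_s: 18.65
tool_pos: [0.5274, -0.0005, 0.1998]
eef_rot: [179.9, 0.0, 99.3]
wrist_force: [0.3, -0.2, 0.2]
width: 0.0456
finger_force: 0.0
```

Run:
```python
from h import *
from scipy.optimize import least_squares
s=arm.sense();print(s['time_s'],s['tool_pos'],s['wrist_force'])
e=grab('wrist','w7'); d=grab('side','s7')
cv2.imwrite('pics/v7.png',np.hstack([cv2.resize(d['img'][145:205,220:300,::-1],(400,300),interpolation=cv2.INTER_CUBIC),cv2.resize(e['img'][:,:,::-1],(400,300),interpolation=cv2.INTER_AREA)]))
for t in('s7','w7'):
    c=cloud(load(t));Z=c[...,2];n=np.hypot(c[...,0]-.593,c[...,1]-.092)<.05
    for a,b,r in((.02,.036,.033),(.052,.078,.014)):
        p=c[n&(Z>a)&(Z<b)][:,:2]
        if len(p)>9: print(t,a,len(p),least_squares(lambda q:np.hypot(*(p-q).T)-r,[.593,.092],loss='soft_l1',f_scale=.002).x)
```

```text
18.65 [ 5.27358952e-01 -5.16875592e-04  1.99802468e-01] [ 0.28471976 -0.21922068  0.16972619]
s7 0.02 169 [0.59222429 0.09359996]
s7 0.052 91 [0.59275263 0.09289749]
w7 0.02 571 [0.59923534 0.09123298]
w7 0.052 175 [0.59312447 0.09285455]
```

View pics/v7.png

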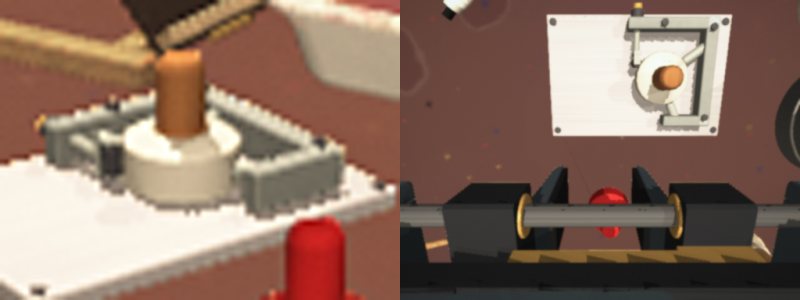

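The left half shows the muller upright in the frame. The wrist view shows the roller (637,62), back screw (692,58) and side screw (673,108) all at the foot. One enlarged crop to check the side-screw contact.

Run:
```python
from h import *
e=load('w7')['img'][:,:,::-1]
cv2.imwrite('pics/v8.png',cv2.resize(e[10:180,280:430],(529,600),interpolation=cv2.INTER_CUBIC))
```

```text
(no output)
```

View pics/v8.png

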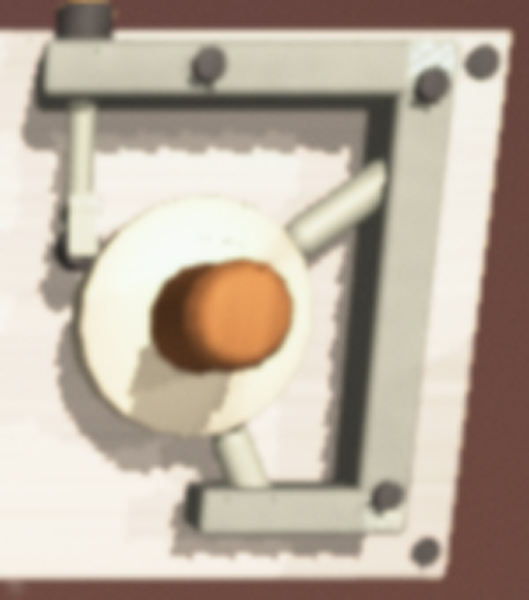

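The roller (80,240), back screw (300,240) and side screw (230,435) all meet the foot. Handing in.

```bash
python3 -c "
from rig import arm
print(arm.job_done())"
```

```text
the job is handed in; nothing more can be done
None
```

The muller was stood on the front of the plate, slid home past the roller and released upright, and the job is handed in at about 19 s. The final pictures and the push forces (about 5.5 N at most) show it on both screws with the roller behind, but the hand-in call returned no verdict.

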